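# Release the seal chest's hidden catch with a dowel and open the drawer

### The arm

A 6-joint arm with a two-finger parallel gripper is mounted at the origin on the work surface. World frame = base frame: x ahead of the robot, y to its left, z up, the work surface at z = 0. Lengths are in m, angles in degrees, forces in N, time in s.
With the tool pointing down it reaches from about 0.3 to 0.85 m from the base axis. Payload 5.4 kg.
Tool frame: the origin (TCP) lies at the very end of the fingers, on their centre line; the grasp point (between the pads) lies 19 mm behind it; z points along the fingers, y is the line along which they close (so a half turn about z gives the same grasp; the last joint's range is limited). The gripper opens to 85 mm and grips with 20 to 120 N. Pads are 22 mm wide; open, the fingers measure 114 mm over their backs; the gripper's body (76 mm by 85 mm) begins 54 mm behind the grasp point. The pads swing forward as they close: fully open they stand 13 mm farther back than shut.
Start: joints at [-84.173, 9.076, 91.501, -0, 79.423, -12.038], TCP at [0.176, -0.547, 0.231] pointing down, gripper open.
Joint ranges: [-166.64, 166.64], [-54.1, 131.32], [10.49, 154.53], [-73.88, 253.88], [9.74, 151.15], [-171.62, 171.62]. Speed limits (degrees/s): [147.25, 147.25, 180, 180, 180, 180].

### API

Orientations are given as [roll, pitch, yaw] about the fixed x, y, z axes, in that order (R = Rz(yaw) Ry(pitch) Rx(roll)).
In Python, from station import arm gives the robot as it stands.
- The arm moves only by the tool step_arm, never from a script. Its argument "series" is a list that holds one entry, the list of rows, each a list of 4 numbers: the shift along the tool's x, y, z each as a share of 1 m, from -1 to 1, then the turn about the tool's z as a share of pi rad, from -1 to 1. A call has 1 to 8 rows; each row is the pose to reach, as a shift and turn from the pose commanded when the call began, along the tool's axes at that moment, turning the shorter way round; what a row does not reach only later rows make up. A row lasts 1/8 s, in which the tool goes at most 62.5 mm and 10.7 degrees, less where a joint would pass 70% of its speed; a pose out of reach is approached as far as the arm can. A call with a number of a shift or a turn outside -1 to 1 is refused whole. A call with a gripper value outside its range is refused whole. "fingers" is the closure, from 0 (fully open) to 1 (shut), set as the call begins (left out, the last holds). The fingers move at their own pace and stop on an object; "force" is the grip in N (left out, the last holds). Time passes only in rows, so rows that repeat a pose let the fingers close. It gives the time, the measured TCP pose, the force, the opening and the grip force at its end, in the units of the state.
- arm.state(): the state, without advancing time (a new reading comes with each control period).
- arm.read_camera(name): name is "scene" or "top" or "wrist"; returns the picture (400x640x3 uint8, red, green, blue); there is no depth.
- arm.camera_model(name): a dict with "fx", "fy", "cx", "cy" (pixels), "k1" (the pictures are not rectified: a ray, as slopes to the right and down, at radius r is drawn at 1 + k1 r^2 times it, then the intrinsics apply), "position" and "attitude" of the camera in the world. Camera axes: x right, y down, z forward; pixel columns grow to the right and rows downward; lengths in m; the calibration is good to about 2 mm. A picture is of the moment at which its call begins: read the wrist's pose just before it. camera_model takes no time and is no camera call; for the wrist camera it gives the pose at the moment of the call.
- arm.sign_off(): hands the job in; it is judged then, once.
The state is a dict: "clock": time; "joint_pos": joint angles; "joint_vel": joint speeds; "joint_torque": joint torques, N m; "eef_pos": TCP position; "tcp_rot": TCP orientation; "wrist_force": force on the tool from outside, world axes, zero at the start; "wrist_torque": the same for the moment, N m; "opening": opening from 0.0 (shut) to 1.0 (fully open); "finger_force": force on a finger pad.
Only numpy, scipy, OpenCV 4.12 (cv2) and the standard library are available. Lean on these libraries where they do the work, as an engineer would, in place of code of your own. Each camera call takes 0.05 s, during which the arm holds its last target. There are 200 camera calls.

### The job

The drawer of the small seal chest is held by a spring latch: take the dowel from its stand, find the release hole at the rear of the chest's top with its tip and push the latch down through the hole, gently (never more than about 25 N of dowel on chest), until the drawer springs out a little. Then stand the dowel back in its stand and let go of it, and after that pull the drawer fully open by its handle and let go. Leave the other things on the table where they are.

Things in the scene. Friction and masses are not known exactly. Their poses are not given: they have to be found in the camera images.
- chest: small wooden seal chest with brass corners, 130 (x) x 170 (y) x 90 mm high, fixed; origin at the centre of its underside; drawer front faces -x of this frame, z up. On its top at the rear a fixed brass plate 46 (x) x 90 (y) x 5 mm, its upper face 95 mm above the table, with one round release hole of 14 mm (edge barely broken).
- hole_mark (a point): point at the height of the plate's upper face (chest frame x = +30, y = 0, z = 95 mm) where the release hole was meant to be. The plate was fitted by hand: the real hole has the same chest x but lies anywhere up to 12 mm to either side along the chest's y axis, so feel or look for it. Axes as the chest's.
- latch_button (a point): middle of the upper face of the latch's red button, 20 (x) x 50 (y) mm, flat, inside the chest 17 mm below the plate's upper face, under the release hole wherever that is; goes down with the latch.
- latch (a joint): spring latch: how far its button is pushed down, m; 0 at rest, hard stop at 0.011. It pushes back with about 3 N at 0 rising to 8 N at the stop and lets the drawer go at about 0.0055 (friction adds up to 1 N); it springs back when the dowel leaves.
- drawer (a joint): drawer of the chest, m; 0 shut and latched, sliding out along the chest's -x up to its stop at 0.060; released, a spring throws it out to about 0.02 to 0.03, from where it slides with about 1 N of friction and stays where it is left.
- drawer_handle (a point): middle of the drawer's brass bar handle, a round bar 10 mm thick and 90 mm long along the chest's y, 58 mm above the table, standing 40 mm off the drawer front (free space behind the bar 35 mm); moves with the drawer.
- dowel_center (a point): centre (half-way up) of the round wooden dowel, 10 mm diameter, 120 mm long, 30 g, red band at the top end; its z axis runs along the dowel, up when it stands in the stand. At the start it stands upright in the socket, its foot 10 mm above the table, its top 130 mm.
- stand: light wooden block 70 x 70 x 40 mm, fixed; origin at the centre of its underside.
- stand_socket (a point): centre of the mouth of the stand's round socket, 15 mm diameter (chamfered to 21 mm at the mouth), 30 mm deep, on the block's top face 40 mm above the table.
- inkstone: bystander: low dark inkstone 80 x 110 x 22 mm; origin at the centre of its underside
- water_pot: bystander: yellow water pot, 100 mm across, 75 mm high; origin at the centre of its underside
- ink_bottle: bystander: black ink bottle, 52 mm across, 110 mm high; origin at the centre of its underside
- seal_stone: bystander: red-brown stone seal 28 x 28 x 73 mm; origin at the centre of its underside
- paperweight: bystander: dark wooden paperweight bar 28 x 220 x 30 mm; origin at the centre of its underside
- dish: bystander: white dish, 120 mm across, 20 mm high; origin at the centre of its underside
Things that resemble listed ones, but are neither listed nor needed, are in the scene too. Of the things that look like the stand, take the one that is farthest to the robot's left at the start.

How it is judged (in metres and radians):
On the way, in this order (a step that is already met when the one before it is completed fails the run):
1. the dowel, through the hole, pushes the latch down until the drawer springs out (value of joint latch above 0.004 m and value of joint drawer above 0.01 m and contact force between dowel and chest above 0.5 N and horizontal distance between dowel_center and hole_mark below 0.02 m), for 0.05 s.
2. the dowel stands in its stand again, let go (horizontal distance between dowel_center and stand_socket below 0.015 m and height (world z) of dowel_center below 0.075 m and angle between dowel_center's own z axis and vertical below 0.2 rad and contact force between the fingers and dowel below 0.1 N), for 0.2 s.
At the end, for the whole second after the job is handed in: the drawer is open at least 48 of its 60 mm and still; the latch has sprung back (within 2 mm); the dowel stands at rest in the stand's socket, its foot within 5 mm of the socket's floor, red band up, leaning less than 0.2 rad (value of joint drawer above 0.048 m and value of joint latch below 0.002 m and horizontal distance between dowel_center and stand_socket below 0.015 m and height (world z) of dowel_center below 0.075 m and angle between dowel_center's own z axis and vertical below 0.2 rad and linear speed of dowel below 0.02 m/s and velocity of joint drawer below 0.01 m/s); the robot touches nothing.
It fails at once if the dowel presses on the chest, its plate or its latch with more than 25 N (contact force between dowel and chest above 25 N).
It fails at once if a bystander is moved by more than 25 mm (distance of any of inkstone, water_pot, ink_bottle, seal_stone, paperweight, dish from where it was at the start of the episode above 0.025 m).
It also fails if it takes over 72 s, if anything falls off the work surface, if the arm or the gripper's body presses on something with over 40 N, if the wrist force passes 120 N, or if a joint passes its speed limit or range.

## Working session

There is one attempt and no reset: what is moved stays moved. The work goes in short steps, Python scripts to look and compute and a tool call to move; the robot and the scene stay as the last step left them, time stands still between calls to the robot, and variables do not carry over. Pictures are saved under pics/ and viewed, at most 10 in all, crops included, and the job is handed in when it is done.

Besides the shell and the picture viewer there is one more tool, called after "Request:" by a JSON object that holds its "name" and its "arguments", one argument or row to a line. step_arm: Moves the arm, as the interface text tells. Shift numbers are shares of 1 m and turn numbers shares of pi rad, none past 1 either way. Its arguments: {"type":"object","properties":{"series":{"type":"array","items":{"type":"array","items":{"type":"array","items":{"type":"number"}}}},"fingers":{"type":"number"},"force":{"type":"number"}},"required":["series"]}

```bash
mkdir -p pics
python3 - <<'E'
from station import arm
import cv2
s=arm.state();print(s)
for n in("scene","top"):
    cv2.imwrite(f"pics/{n}0.png",arm.read_camera(n)[:,:,::-1]);print(arm.camera_model(n))
print(arm.camera_model("wrist"))
E
```

```text
{'clock': 0.0, 'joint_pos': array([-8.41733185e+01,  9.11459980e+00,  9.15724500e+01, -9.82881446e-06,
        7.94219992e+01, -1.20371234e+01]), 'joint_vel': array([ 0.01754997, -0.07478206, -0.026462  , -0.03326972, -0.00722661,
       -0.08454049]), 'joint_torque': array([-1.05430230e-03, -3.96012175e+01, -3.31428230e+01, -3.53738251e-04,
        8.59278836e-03, -9.39994216e-07]), 'eef_pos': array([ 0.17630903, -0.54667473,  0.23029536]), 'tcp_rot': array([-1.79893347e+02, -2.27322074e-02,  1.78637856e+01]), 'wrist_force': array([-0.04246443, -0.23149273,  0.17011076]), 'wrist_torque': array([ 0.00231659, -0.0277315 ,  0.07298228]), 'finger_force': 0.0, 'opening': 1.0002543553766563}
{'fx': 415.90560124105787, 'fy': 415.90560124105787, 'cx': 317.2827946262298, 'cy': 203.38826009979852, 'k1': 0.031039818508615924, 'position': array([1.41792559, 0.28788881, 0.63680823]), 'attitude': array([-121.85965857,   -0.5377217 ,  109.71700899])}
{'fx': 431.57192533640347, 'fy': 431.57192533640347, 'cx': 324.5495497082724, 'cy': 191.2278374492923, 'k1': -0.10373474646225136, 'position': array([ 0.36876798, -0.01724181,  1.29654845]), 'attitude': array([-170.33131066,    1.19816166,  -89.50502168])}
{'fx': 349.5939231812121, 'fy': 349.5939231812121, 'cx': 324.0702747271805, 'cy': 199.0922935645268, 'k1': 0.014440984035249224, 'position': array([ 0.24689426, -0.52339465,  0.37339677]), 'attitude': array([ 1.63135397e+02,  1.09313380e-01, -7.20440086e+01])}
```

View pics/top0.png

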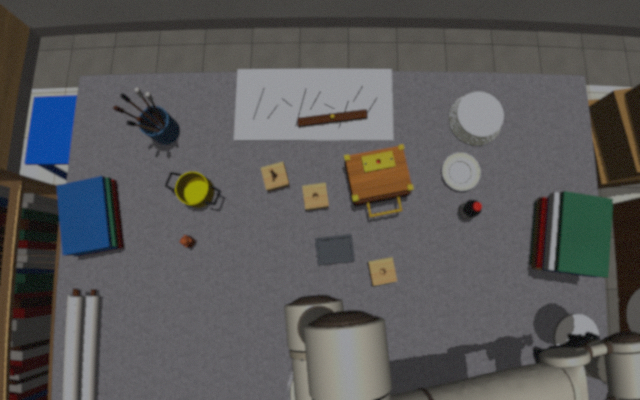

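View pics/scene0.png

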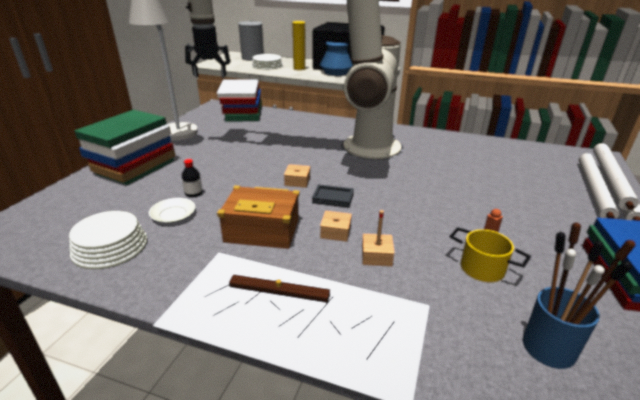

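Top view: stand look-alikes sit at (275,176), (315,196) and (382,271). Image left is the robot's left, so (275,176) is the one meant, and it also holds the dowel (scene 378,248). The chest is at (380,175) with its plate at (378,161). The next crop should confirm this.

```bash
cat > h.py <<'E'
import numpy as np, cv2
from scipy.spatial.transform import Rotation as R
def ray(m,u,v):
    d=np.array([(u-m['cx'])/m['fx'],(v-m['cy'])/m['fy']]);p=d.copy()
    for _ in range(20): p=d/(1+m['k1']*(p@p))
    return R.from_euler('xyz',m['attitude'],degrees=True).as_matrix()@np.array([*p,1.])
def at_z(m,u,v,z):
    r=ray(m,u,v);return m['position']+r*(z-m['position'][2])/r[2]
def proj(m,P):
    q=R.from_euler('xyz',m['attitude'],degrees=True).as_matrix().T@(np.array(P)-m['position'])
    p=q[:2]/q[2];p=p*(1+m['k1']*(p@p));return p*m['fx']+[m['cx'],m['cy']]
E
python3 - <<'E'
import cv2
a=cv2.imread('pics/top0.png')
cv2.imwrite('pics/top_c.png',cv2.resize(a[135:235,250:425],None,fx=4.5,fy=4.5,interpolation=cv2.INTER_CUBIC))
E
```

```text
(no output)
```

View pics/top_c.png

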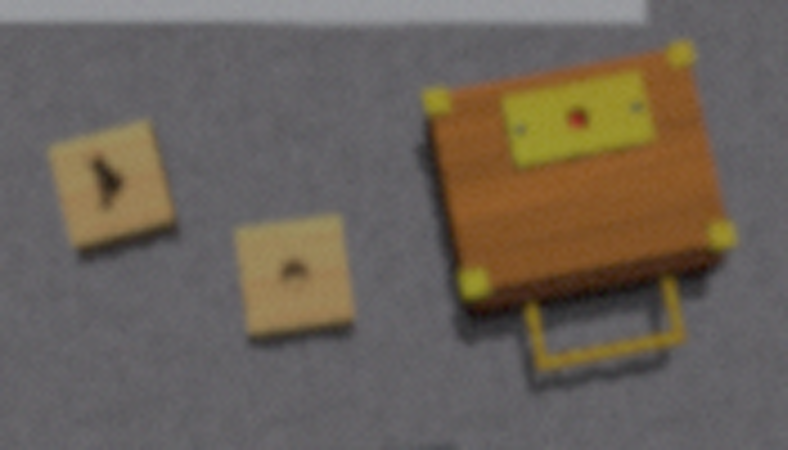

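The crop confirms it: the left stand (crop 112,185) holds the dowel, and the middle one (293,270) is empty. The red-showing hole is at crop (577,118), plate corners are (502,95), (640,72), (655,140), (516,165), and the handle bar runs (540,363)–(683,338).

Run:
```python
from station import arm
from h import *
m=arm.camera_model('top')
f=lambda pts,z:np.array([at_z(m,x/4.5+250-.4,y/4.5+135-.4,z)[:2] for x,y in pts])
st=f([(50,147),(150,121),(175,222),(75,249)],.04);print('stand',st.mean(0),np.linalg.norm(np.diff(st,axis=0),axis=1))
d=st[0]-st[1];print('yaw stand',np.degrees(np.arctan2(d[1],d[0])))
pl=f([(502,95),(640,72),(655,140),(516,165)],.095);print('plate',pl,pl.mean(0))
d=pl[0]-pl[1]+pl[3]-pl[2];print('chest y axis dir',np.degrees(np.arctan2(d[1],d[0])))
ch=f([(425,90),(693,43),(735,245),(462,298)],.09);print('chest',ch,ch.mean(0));d=ch[0]-ch[1];print(np.degrees(np.arctan2(d[1],d[0])))
print('hole',f([(577,118)],.093));hb=f([(540,363),(683,338)],.062);print('handle',hb,hb.mean(0))
```

```text
stand [0.62922265 0.16046384] [0.06889016 0.07084137 0.0683662 ]
yaw stand 105.08068852982952
plate [[ 0.67701151 -0.09431476]
 [ 0.69261112 -0.18252622]
 [ 0.64815716 -0.19116632]
 [ 0.63147319 -0.10285944]] [ 0.66231325 -0.14271669]
chest y axis dir 100.36432181948763
chest [[ 0.68137135 -0.04543062]
 [ 0.71344121 -0.21777154]
 [ 0.58171014 -0.24116906]
 [ 0.54706685 -0.06874285]] [ 0.63089739 -0.14327852]
100.54125142834341
hole [[ 0.6626966  -0.14205849]]
handle [[ 0.50951518 -0.11966735]
 [ 0.52602911 -0.21143205]] [ 0.51777214 -0.1655497 ]
```

Request:
{"name": "step_arm", "arguments": {
  "series": [
    [[0.582,-0.261,-0.02,-0.459],[0.582,-0.261,-0.02,-0.459],[0.582,-0.261,-0.02,-0.459],[0.582,-0.261,-0.02,-0.459],[0.582,-0.261,-0.02,-0.459],[0.582,-0.261,-0.02,-0.459],[0.582,-0.261,-0.02,-0.459],[0.582,-0.261,-0.02,-0.459]]
  ],
  "fingers": 0
}}

```text
clock: 1.1
eef_pos: [0.5488, -0.211, 0.2466]
tcp_rot: [-180.0, -0.0, 100.8]
wrist_force: [0.5, -1.5, 0.3]
opening: 1.001
finger_force: 0.0
```

```bash
cat >> h.py <<'E'
def delta(s,P,yaw=None):
    T=R.from_euler('xyz',s['tcp_rot'],degrees=True).as_matrix()
    t=0 if yaw is None else -((yaw-s['tcp_rot'][2]+180)%360-180)/180
    return np.round([*(T.T@(np.array(P)-s['eef_pos'])),t],4)
def show(s): print(round(s['clock'],2),s['eef_pos'].round(4),s['tcp_rot'].round(2),'F',s['wrist_force'].round(2),'op',round(s['opening'],3),'ff',round(s['finger_force'],1))
E
python3 -c "
from station import arm
from h import *
s=arm.state();show(s);print(delta(s,[.65,-.10,.25],100.5))"
```

```text
1.1 [ 0.5488 -0.211   0.2466] [-1.7997e+02 -1.0000e-02  1.0076e+02] F [ 0.49 -1.52  0.29] op 1.001 ff 0.0
[ 0.0902  0.1202 -0.0034  0.0014]
```

Request:
{"name": "step_arm", "arguments": {
  "series": [
    [[0.09,0.12,-0.003,0],[0.09,0.12,-0.003,0],[0.09,0.12,-0.003,0],[0.09,0.12,-0.003,0],[0.09,0.12,-0.003,0]]
  ]
}}

```text
clock: 1.72
eef_pos: [0.6486, -0.1031, 0.2495]
tcp_rot: [-179.9, -0.0, 100.5]
wrist_force: [-0.1, 0.0, 0.2]
opening: 0.997
finger_force: 0.0
```

Run:
```python
from station import arm
from h import *
import pickle
s=arm.state();show(s);m=arm.camera_model('wrist');a=arm.read_camera('wrist')[:,:,::-1]
pickle.dump((s,m,a),open('w1.pkl','wb'));cv2.imwrite('pics/w1.png',a)
print(delta(s,[.63,.14,.25],100.5))
```

```text
1.73 [ 0.6486 -0.1031  0.2495] [-179.94   -0.    100.45] F [-0.13  0.01  0.18] op 0.997 ff 0.0
[ 0.2425  0.0258 -0.0005 -0.0003]
```

View pics/w1.png

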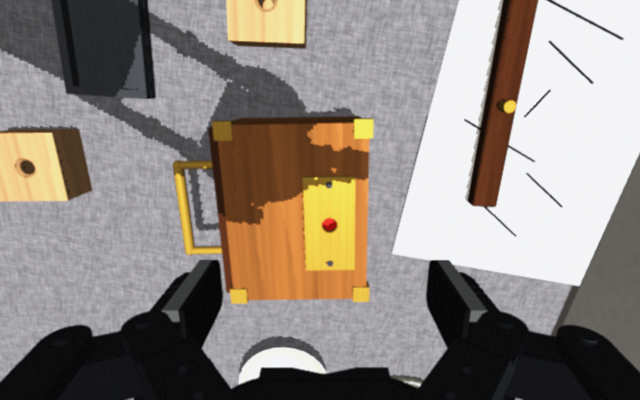

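Wrist view: the hole shows red at (330,225), plate corners are (303,178), (355,178), (355,270), (303,270), and the handle bar runs (178,163)–(189,251). Next I look over the stand.

Request:
{"name": "step_arm", "arguments": {
  "series": [
    [[0.24,0.025,0,0],[0.24,0.025,0,0],[0.24,0.025,0,0],[0.24,0.025,0,0],[0.24,0.025,0,0],[0.24,0.025,0,0]]
  ]
}}

```text
clock: 2.52
eef_pos: [0.6301, 0.1367, 0.25]
tcp_rot: [-180.0, 0.0, 100.4]
wrist_force: [-1.2, -0.8, 1.2]
opening: 1.0
finger_force: 0.0
```

Run:
```python
from station import arm
from h import *
import pickle
s,m,a=pickle.load(open('w1.pkl','rb'))
hs=cv2.cvtColor(a,cv2.COLOR_BGR2HSV);mk=((hs[...,0]<8)|(hs[...,0]>172))&(hs[...,1]>180)&(hs[...,2]>120)
mk[:215]=0;mk[235:]=0;mk[:,:318]=0;mk[:,342:]=0
y,x=np.nonzero(mk);print('redpix',len(x),x.mean(),y.mean())
print('hole z95',at_z(m,329.7,224.7,.095),'z78',at_z(m,x.mean(),y.mean(),.078))
pl=np.array([at_z(m,u,v,.095)[:2] for u,v in[(303,178),(355,178),(355,270),(303,270)]]);print('plate',pl.mean(0),pl)
h=np.array([at_z(m,u,v,.06)[:2] for u,v in[(178,163),(189,251)]]);print('handle',h,h.mean(0))
s=arm.state();show(s);m=arm.camera_model('wrist');a=arm.read_camera('wrist')[:,:,::-1]
pickle.dump((s,m,a),open('w2.pkl','wb'));cv2.imwrite('pics/w2.png',a)
```

```text
redpix 118 329.02542372881356 224.04237288135593
hole z95 [ 0.66104252 -0.14113013  0.095     ] z78 [ 0.66173811 -0.14696716  0.078     ]
plate [ 0.66062138 -0.14234807] [[ 0.62995551 -0.102611  ]
 [ 0.67457919 -0.09429061]
 [ 0.69316565 -0.18172064]
 [ 0.64478517 -0.19077002]]
handle [[ 0.508726   -0.11869854]
 [ 0.52586969 -0.20968681]] [ 0.51729784 -0.16419267]
2.52 [0.6301 0.1367 0.25  ] [-1.8000e+02  4.0000e-02  1.0042e+02] F [-1.15 -0.81  1.15] op 1.0 ff 0.0
```

View pics/w2.png

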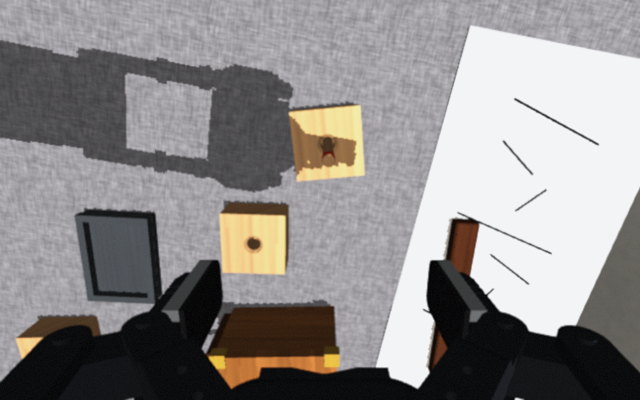

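Stand top corners are about (289,111), (360,104), (365,177), (298,182), with the dowel near (327,150). Enlarging for the dowel top.

Run:
```python
from h import *
import pickle
s,m,a=pickle.load(open('w2.pkl','rb'))
st=np.array([at_z(m,u,v,.04)[:2] for u,v in[(289,111),(360,104),(365,177),(298,182)]]);print('stand',st.mean(0),st)
c=st.mean(0);c2=np.array([.6292,.1605])
for q in(c,c2):print(proj(m,[*q,.04]),proj(m,[*q,.13]))
c=cv2.resize(a[95:195,275:380],None,fx=5.5,fy=5.5,interpolation=cv2.INTER_CUBIC);cv2.imwrite('pics/w2c.png',c)
```

```text
stand [0.62978844 0.16204984] [[0.58613264 0.18731825]
 [0.65308482 0.20645435]
 [0.67363234 0.13617034]
 [0.60630394 0.11825642]]
[328.01563926 144.61383825] [329.24254871 161.37570435]
[327.15685054 146.02255975] [328.10459119 163.21266673]
```

View pics/w2c.png

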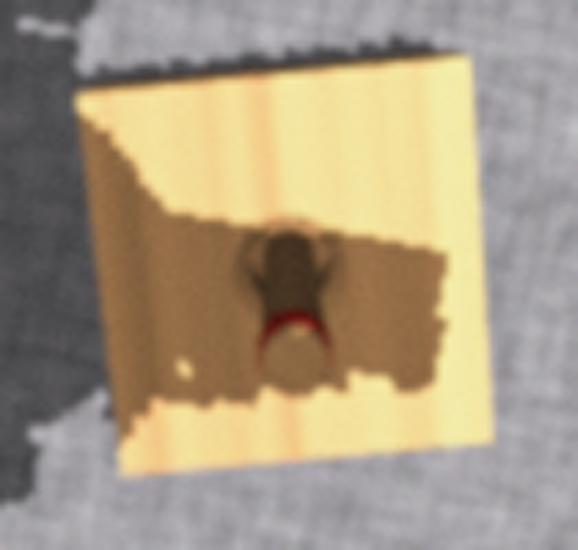

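The dowel top is at crop (295,355), which is pixel (328.6,159.5), so it stands nearly upright at about (0.629, 0.163). Going down on it.

Request:
{"name": "step_arm", "arguments": {
  "series": [
    [[0.026,0.004,0.03,0],[0.026,0.004,0.08,0],[0.026,0.004,0.13,0],[0.026,0.004,0.165,0],[0.026,0.004,0.178,0],[0.026,0.004,0.178,0]]
  ]
}}

```text
clock: 3.32
eef_pos: [0.6295, 0.1633, 0.0719]
tcp_rot: [-180.0, -0.0, 100.4]
wrist_force: [0.2, 0.1, 0.5]
opening: 0.994
finger_force: 0.0
```

Request:
{"name": "step_arm", "arguments": {
  "series": [
    [[0,0,0,0],[0,0,0,0],[0,0,0,0],[0,0,0,0],[0,0,0,0],[0,0,0,0],[0,0,0,0],[0,0,0,0]]
  ],
  "fingers": 1,
  "force": 40
}}

```text
clock: 4.32
eef_pos: [0.6296, 0.1645, 0.0723]
tcp_rot: [180.0, 0.0, 100.5]
wrist_force: [0.1, 0.8, 3.8]
opening: 0.104
finger_force: 39.2
```

Run:
```python
from station import arm
from h import *
import pickle
s=arm.state();show(s);m=arm.camera_model('wrist');a=arm.read_camera('wrist')[:,:,::-1]
pickle.dump((s,m,a),open('w3.pkl','wb'));cv2.imwrite('pics/w3.png',a)
print(delta(s,[s['eef_pos'][0],s['eef_pos'][1],.2],100.5))
```

```text
4.33 [0.6296 0.1645 0.0723] [179.97   0.   100.49] F [0.06 0.77 3.79] op 0.104 ff 39.2
[-0.000e+00  1.000e-04 -1.277e-01 -1.000e-04]
```

View pics/w3.png

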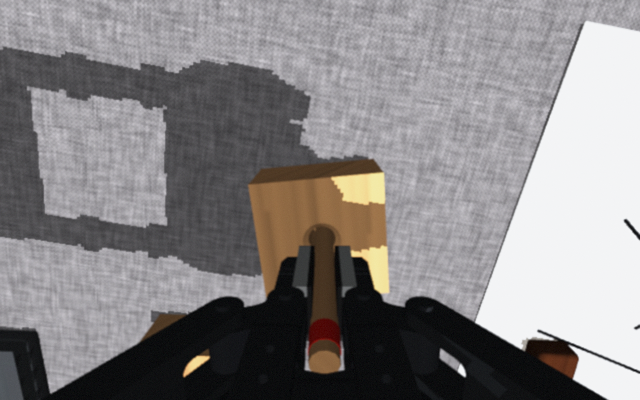

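Dowel held, entering the socket at about (321,235) with its top at (324,361). Lifting and locating it relative to the TCP.

Request:
{"name": "step_arm", "arguments": {
  "series": [
    [[0,0,-0.02,0],[0,0,-0.06,0],[0,0,-0.1,0],[0,0,-0.128,0],[0,0,-0.128,0],[0,0,-0.128,0]]
  ]
}}

```text
clock: 5.12
eef_pos: [0.6286, 0.1644, 0.1986]
tcp_rot: [-179.9, -0.0, 100.5]
wrist_force: [-0.3, 0.3, -0.4]
opening: 0.103
finger_force: 39.0
```

Run:
```python
from station import arm
from h import *
import pickle
s,m,a=pickle.load(open('w3.pkl','rb'))
print('top',at_z(m,324,361,.13),'tcp proj',proj(m,[*s['eef_pos'][:2],.13]),proj(m,[*s['eef_pos'][:2],.072]))
s=arm.state();show(s);m=arm.camera_model('wrist');a=arm.read_camera('wrist')[:,:,::-1]
pickle.dump((s,m,a),open('w4.pkl','wb'))
e=s['eef_pos']
for dz in(.058,-.02,-.062):print(dz,proj(m,e+[0,0,dz]))
cv2.imwrite('pics/w4.png',cv2.resize(a[180:400,220:430],None,fx=2.7,fy=2.7,interpolation=cv2.INTER_CUBIC))
print(delta(s,[.6615,-.1413,.2],100.5))
```

```text
top [0.63018336 0.16350879 0.13      ] tcp proj [322.6870214  357.99406713] [323.13687517 265.17565528]
5.12 [0.6286 0.1644 0.1986] [-1.7987e+02 -1.0000e-02  1.0049e+02] F [-0.35  0.28 -0.38] op 0.103 ff 39.0
0.058 [322.17389417 358.7620926 ]
-0.02 [323.34777294 246.93126653]
-0.062 [323.64543696 218.56420007]
[-3.065e-01 -2.320e-02 -1.400e-03 -1.000e-04]
```

View pics/w4.png

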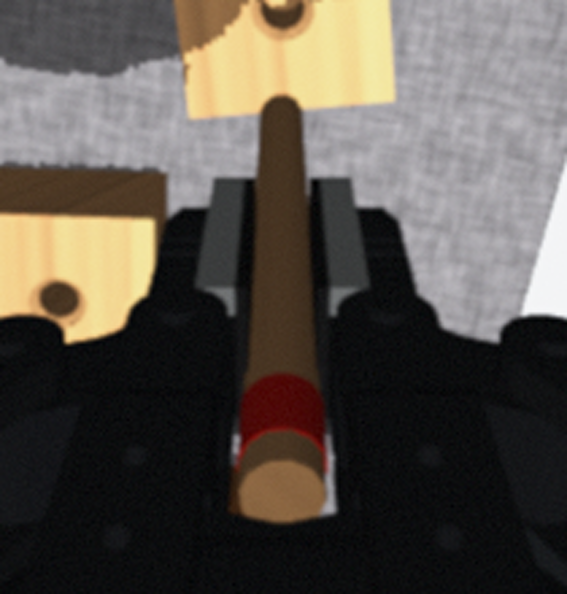

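The dowel is nearly plumb in the hand, with its foot at crop (281,96), which is pixel (324,216). Moving over the hole.

Request:
{"name": "step_arm", "arguments": {
  "series": [
    [[-0.05,-0.004,0,0],[-0.11,-0.009,0,0],[-0.17,-0.013,0,0],[-0.23,-0.018,0,0],[-0.28,-0.022,0,0],[-0.306,-0.023,0.01,0],[-0.306,-0.023,0.026,0],[-0.306,-0.023,0.026,0]]
  ]
}}

```text
clock: 6.18
eef_pos: [0.6607, -0.1383, 0.1703]
tcp_rot: [-179.7, -0.2, 100.6]
wrist_force: [-0.6, -0.1, -1.2]
opening: 0.108
finger_force: 39.0
```

Run:
```python
from station import arm
from h import *
import pickle
s=arm.state();show(s);m=arm.camera_model('wrist');a=arm.read_camera('wrist')[:,:,::-1]
pickle.dump((s,m,a),open('w5.pkl','wb'))
e=s['eef_pos']
print('foot pred',proj(m,e+[0,0,-.0623]),'on plate',proj(m,[*e[:2],.095]),'hole est',proj(m,[.6615,-.1413,.095]),proj(m,[.6615,-.1413+.01,.095]))
cv2.imwrite('pics/w5.png',cv2.resize(a[150:270,250:400],None,fx=4.8,fy=4.8,interpolation=cv2.INTER_CUBIC))
```

```text
6.17 [ 0.6607 -0.1383  0.1703] [-179.71   -0.24  100.56] F [-0.6  -0.06 -1.18] op 0.108 ff 39.0
foot pred [324.00614071 218.85546368] on plate [324.11754858 212.141422  ] hole est [324.44697418 216.50406127] [327.27610215 202.32792201]
```

View pics/w5.png

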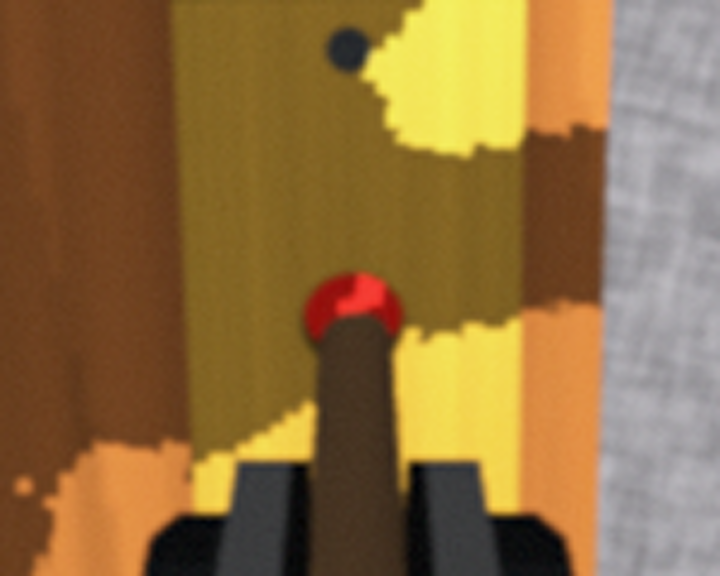

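The foot's near rim at crop (357,317) sits just in front of the hole, whose centre is about crop (354,318). Allowing for perspective it is within about 1 mm of centred. I'll let the arm settle and re-check numerically.

Request:
{"name": "step_arm", "arguments": {
  "series": [
    [[0,0,0,0],[0,0,0,0],[0,0,0,0]]
  ]
}}

```text
clock: 6.6
eef_pos: [0.6627, -0.1403, 0.1746]
tcp_rot: [180.0, 0.0, 100.5]
wrist_force: [0.2, -0.1, -0.7]
opening: 0.101
finger_force: 39.0
```

Run:
```python
from station import arm
from h import *
import pickle
s=arm.state();show(s);m=arm.camera_model('wrist');a=arm.read_camera('wrist')[:,:,::-1]
pickle.dump((s,m,a),open('w6.pkl','wb'))
e=s['eef_pos']
print('foot pred',proj(m,e+[0,0,-.0623]),'on plate',proj(m,[*e[:2],.095]),'hole est',proj(m,[.6615,-.1413,.095]),'foot rim at x+5',proj(m,e+R.from_euler('xyz',s['tcp_rot'],degrees=True).apply([.005,0,.0623])))
cv2.imwrite('pics/w6.png',cv2.resize(a[180:250,280:370],None,fx=8,fy=8,interpolation=cv2.INTER_CUBIC))
```

```text
6.6 [ 0.6627 -0.1403  0.1746] [1.7996e+02 3.0000e-02 1.0052e+02] F [ 0.22 -0.05 -0.75] op 0.101 ff 39.0
foot pred [323.38114719 218.35878362] on plate [323.41744909 209.53382245] hole est [321.35374996 210.59744699] foot rim at x+5 [323.46601557 210.81205541]
```

View pics/w6.png

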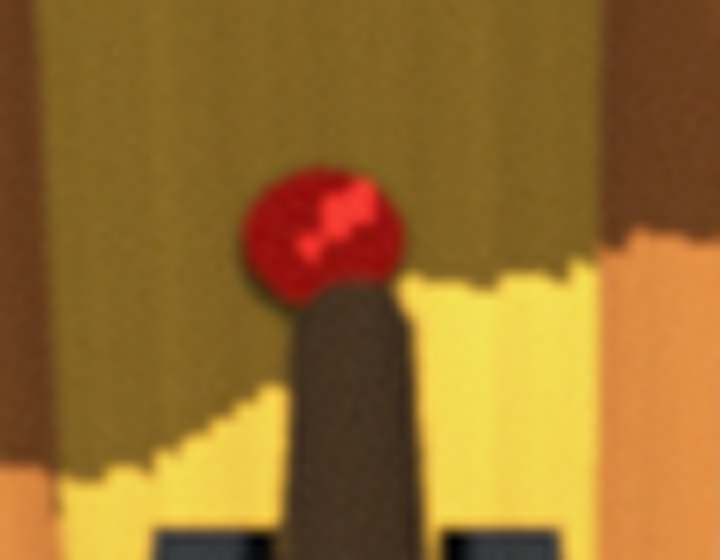

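Settled view: hole centre at crop (324,245), foot's near rim at (353,282). The foot needs about +2.4 mm tool x and -2.5 mm tool y.

Request:
{"name": "step_arm", "arguments": {
  "series": [
    [[0.0024,-0.0025,0.004,0],[0.0024,-0.0025,0.008,0],[0.0024,-0.0025,0.012,0],[0.0024,-0.0025,0.014,0],[0.0024,-0.0025,0.014,0],[0.0024,-0.0025,0.014,0],[0.0024,-0.0025,0.014,0]]
  ]
}}

```text
clock: 7.52
eef_pos: [0.6597, -0.1388, 0.1602]
tcp_rot: [180.0, 0.0, 100.5]
wrist_force: [0.4, 0.4, -0.2]
opening: 0.103
finger_force: 39.0
```

Run:
```python
from station import arm
from h import *
import pickle
s=arm.state();show(s);m=arm.camera_model('wrist');a=arm.read_camera('wrist')[:,:,::-1]
pickle.dump((s,m,a),open('w7.pkl','wb'))
cv2.imwrite('pics/w7.png',cv2.resize(a[180:250,280:370],None,fx=8,fy=8,interpolation=cv2.INTER_CUBIC))
```

```text
7.53 [ 0.6597 -0.1388  0.1602] [1.7998e+02 1.0000e-02 1.0049e+02] F [ 0.43  0.38 -0.24] op 0.103 ff 39.0
```

View pics/w7.png

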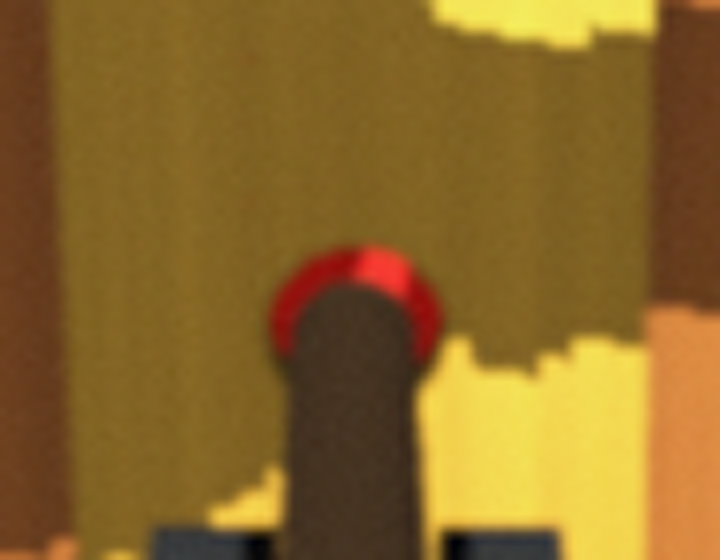

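The foot (353) is now centred in the hole (356,327) as far as I can tell. Lowering gently.

Request:
{"name": "step_arm", "arguments": {
  "series": [
    [[0,0,0.002,0],[0,0,0.0035,0],[0,0,0.005,0],[0,0,0.006,0],[0,0,0.006,0]]
  ]
}}

```text
clock: 8.2
eef_pos: [0.6595, -0.1387, 0.1538]
tcp_rot: [-180.0, -0.0, 100.5]
wrist_force: [-0.4, 0.0, 0.1]
opening: 0.105
finger_force: 39.0
```

Request:
{"name": "step_arm", "arguments": {
  "series": [
    [[0,0,0.002,0],[0,0,0.004,0],[0,0,0.006,0],[0,0,0.008,0],[0,0,0.01,0],[0,0,0.011,0],[0,0,0.011,0]]
  ]
}}

```text
clock: 9.07
eef_pos: [0.6595, -0.1387, 0.1429]
tcp_rot: [-180.0, -0.0, 100.5]
wrist_force: [-0.2, 0.6, 0.4]
opening: 0.104
finger_force: 39.0
```

Request:
{"name": "step_arm", "arguments": {
  "series": [
    [[0,0,0.0015,0],[0,0,0.003,0],[0,0,0.0045,0],[0,0,0.006,0],[0,0,0.006,0]]
  ]
}}

```text
clock: 9.7
eef_pos: [0.6599, -0.1389, 0.1381]
tcp_rot: [180.0, 0.0, 100.5]
wrist_force: [-0.6, 0.7, 4.6]
opening: 0.103
finger_force: 39.5
```

Button contact (4.6 N). Pressing on in small steps.

Request:
{"name": "step_arm", "arguments": {
  "series": [
    [[0,0,0.001,0],[0,0,0.002,0],[0,0,0.003,0],[0,0,0.004,0],[0,0,0.004,0],[0,0,0.004,0]]
  ]
}}

```text
clock: 10.45
eef_pos: [0.66, -0.1389, 0.1341]
tcp_rot: [179.9, 0.0, 100.5]
wrist_force: [-1.0, 0.3, 5.3]
opening: 0.105
finger_force: 39.6
```

Run:
```python
from station import arm
from h import *
s=arm.state();show(s)
cv2.imwrite('pics/t8.png',arm.read_camera('top')[:,:,::-1])
```

```text
10.45 [ 0.66   -0.1389  0.1341] [1.7994e+02 4.0000e-02 1.0049e+02] F [-1.02  0.31  5.29] op 0.105 ff 39.6
```

Request:
{"name": "step_arm", "arguments": {
  "series": [
    [[0,0,0.001,0],[0,0,0.002,0],[0,0,0.003,0],[0,0,0.003,0],[0,0,0.003,0],[0,0,0.003,0]]
  ]
}}

```text
clock: 11.25
eef_pos: [0.66, -0.1389, 0.1314]
tcp_rot: [179.9, 0.0, 100.5]
wrist_force: [-0.6, 0.7, 6.6]
opening: 0.103
finger_force: 39.6
```

Run:
```python
from station import arm
from h import *
s=arm.state();show(s)
b=arm.read_camera('top')[:,:,::-1];cv2.imwrite('pics/t9.png',b)
for n in('top0','t8','t9'):
    a=cv2.imread(f'pics/{n}.png');h=cv2.cvtColor(a[204:240,355:415],cv2.COLOR_BGR2HSV)
    mk=(abs(h[...,0].astype(int)-22)<9)&(h[...,1]>110)&(h[...,2]>60);y,x=np.nonzero(mk);print(n,len(y),y.mean() if len(y) else 0,y.max() if len(y) else 0)
```

```text
11.25 [ 0.66   -0.1389  0.1314] [1.7994e+02 4.0000e-02 1.0049e+02] F [-0.58  0.69  6.58] op 0.103 ff 39.6
top0 139 6.971223021582734 12
t8 101 12.435643564356436 19
t9 104 12.278846153846153 19
```

The handle has moved about 7 px (~20 mm), so the drawer has sprung out. Withdrawing.

Request:
{"name": "step_arm", "arguments": {
  "series": [
    [[0,0,-0.01,0],[0,0,-0.025,0],[0,0,-0.045,0],[0,0,-0.065,0],[0,0,-0.069,0],[0,0,-0.069,0]]
  ]
}}

```text
clock: 12.05
eef_pos: [0.6596, -0.1388, 0.1992]
tcp_rot: [180.0, 0.0, 100.5]
wrist_force: [-0.1, -0.3, -0.6]
opening: 0.102
finger_force: 39.1
```

Run:
```python
from station import arm
from h import *
s=arm.state();show(s);print(delta(s,[.6296,.1645,.2],100.5))
```

```text
12.05 [ 0.6596 -0.1388  0.1992] [1.7998e+02 1.0000e-02 1.0049e+02] F [-0.08 -0.33 -0.58] op 0.102 ff 39.1
[ 3.037e-01  2.570e-02 -8.000e-04 -1.000e-04]
```

Request:
{"name": "step_arm", "arguments": {
  "series": [
    [[0.05,0.004,0,0],[0.11,0.009,0,0],[0.17,0.014,0,0],[0.23,0.019,0,0],[0.28,0.024,0,0],[0.304,0.026,0,0],[0.304,0.026,0,0],[0.304,0.026,0,0]]
  ]
}}

```text
clock: 13.05
eef_pos: [0.6296, 0.164, 0.1982]
tcp_rot: [-179.9, 0.0, 100.5]
wrist_force: [0.5, 0.4, -0.2]
opening: 0.106
finger_force: 39.0
```

Request:
{"name": "step_arm", "arguments": {
  "series": [
    [[0,0,0.03,0],[0,0,0.06,0],[0,0,0.08,0],[0,0,0.09,0],[0,0,0.09,0],[0,0,0.09,0]]
  ]
}}

```text
clock: 13.8
eef_pos: [0.6308, 0.1649, 0.1104]
tcp_rot: [179.9, 0.0, 100.5]
wrist_force: [-0.2, -0.1, -0.4]
opening: 0.103
finger_force: 39.0
```

Run:
```python
from station import arm
from h import *
s=arm.state();show(s);print(delta(s,[.6296,.1645,.1],100.5))
```

```text
13.8 [0.6308 0.1649 0.1104] [1.7986e+02 2.0000e-02 1.0048e+02] F [-0.16 -0.09 -0.38] op 0.103 ff 39.0
[-0.0002 -0.0013  0.0104 -0.0001]
```

Request:
{"name": "step_arm", "arguments": {
  "series": [
    [[0,-0.001,0.003,0],[0,-0.001,0.006,0],[0,-0.001,0.009,0],[0,-0.001,0.012,0],[0,-0.001,0.015,0],[0,-0.001,0.018,0],[0,-0.001,0.02,0],[0,-0.001,0.02,0]]
  ]
}}

```text
clock: 14.8
eef_pos: [0.6287, 0.1647, 0.0887]
tcp_rot: [-180.0, -0.0, 100.5]
wrist_force: [-0.1, -0.5, -1.1]
opening: 0.098
finger_force: 39.0
```

Request:
{"name": "step_arm", "arguments": {
  "series": [
    [[0,0,0.003,0],[0,0,0.006,0],[0,0,0.009,0],[0,0,0.012,0],[0,0,0.015,0],[0,0,0.016,0],[0,0,0.016,0]]
  ]
}}

```text
clock: 15.68
eef_pos: [0.6288, 0.1647, 0.0729]
tcp_rot: [-180.0, -0.0, 100.5]
wrist_force: [0.4, 0.6, 0.4]
opening: 0.101
finger_force: 39.0
```

It went in cleanly. Releasing and rising.

Request:
{"name": "step_arm", "arguments": {
  "series": [
    [[0,0,0,0],[0,0,0,0],[0,0,0,0],[0,0,0,0],[0,0,0,0],[0,0,0,0],[0,0,0,0]]
  ],
  "fingers": 0
}}

```text
clock: 16.55
eef_pos: [0.6288, 0.1647, 0.0729]
tcp_rot: [-180.0, -0.0, 100.5]
wrist_force: [-0.6, -1.2, -0.0]
opening: 1.002
finger_force: 0.0
```

Request:
{"name": "step_arm", "arguments": {
  "series": [
    [[0,0,-0.02,0],[0,0,-0.06,0],[0,0,-0.11,0],[0,0,-0.15,0],[-0.03,0,-0.15,0],[-0.03,0,-0.15,0],[-0.03,0,-0.15,0],[-0.03,0,-0.15,0]]
  ]
}}

```text
clock: 17.55
eef_pos: [0.6339, 0.1359, 0.2227]
tcp_rot: [-180.0, -0.0, 100.5]
wrist_force: [0.2, 0.9, -1.8]
opening: 1.0
finger_force: 0.0
```

Run:
```python
from station import arm
from h import *
s=arm.state();show(s);m=arm.camera_model('wrist');a=arm.read_camera('wrist')[:,:,::-1]
cv2.imwrite('pics/w8.png',a)
t=arm.read_camera('top')[:,:,::-1]
c=cv2.resize(t[140:240,250:420],(640,376),interpolation=cv2.INTER_CUBIC)
A=cv2.resize(a,(0,0),fx=.8,fy=.8)[:220]; 
o=np.zeros((376+220,640,3),np.uint8);o[:376]=c;o[376:,:512]=A;cv2.imwrite('pics/c8.png',o)
print('stand proj',proj(m,[.6292,.1635,.04]),proj(m,[.6292,.1635,.13]))
print(delta(s,[.50,-.168,.2],100.5))
```

```text
17.55 [0.6339 0.1359 0.2227] [-1.7996e+02 -2.0000e-02  1.0052e+02] F [ 0.18  0.87 -1.78] op 1.0 ff 0.0
stand proj [324.34448774 145.81625317] [324.31418552 164.74767509]
[-2.744e-01 -1.871e-01  2.280e-02  1.000e-04]
```

View pics/c8.png

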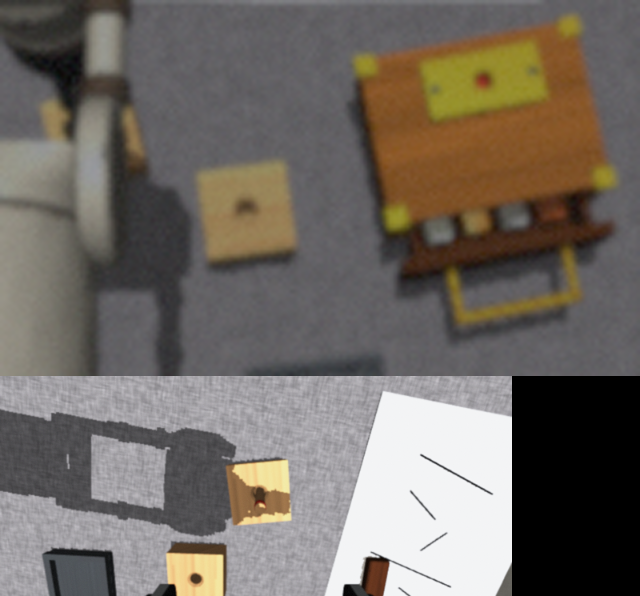

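The dowel stands in its stand again (around 260,495), and the drawer is ajar with its handle bar at crop (460,318)–(577,296). I miscounted and have now viewed 12 pictures, over the limit of 10. From here I go by numbers only.

Run:
```python
from station import arm
from h import *
m=arm.camera_model('top');k=640/170
h=np.array([at_z(m,x/k+250-.4,y/k+140-.4,.062)[:2] for x,y in((460,318),(577,296))]);c=h.mean(0)
u=np.array([np.cos(np.radians(10.5)),np.sin(np.radians(10.5))])
c0=np.array([.5175,-.1650]);print(h,c,'moved',(c0-c)@u,'line est',c0-u*((c0-c)@u))
s=arm.state();c=c0-u*((c0-c)@u);print(delta(s,[*c,.2],100.5),delta(s,[*c,.045],100.5))
```

```text
[[ 0.48419425 -0.12574531]
 [ 0.50141034 -0.215243  ]] [ 0.49280229 -0.17049415] moved 0.025285372607386336 line est [ 0.49263803 -0.16960789]
[-2.745e-01 -1.948e-01  2.270e-02  2.000e-04] [-2.745e-01 -1.947e-01  1.777e-01  2.000e-04]
```

Request:
{"name": "step_arm", "arguments": {
  "series": [
    [[-0.05,-0.035,0.005,0],[-0.1,-0.07,0.01,0],[-0.15,-0.106,0.02,0],[-0.2,-0.142,0.022,0],[-0.25,-0.177,0.022,0],[-0.274,-0.196,0.022,0],[-0.274,-0.196,0.022,0],[-0.274,-0.196,0.022,0]]
  ],
  "fingers": 0.55
}}

```text
clock: 18.65
eef_pos: [0.4918, -0.169, 0.201]
tcp_rot: [180.0, -0.0, 100.5]
wrist_force: [0.0, 0.2, 0.0]
opening: 0.449
finger_force: 0.0
```

Run:
```python
from station import arm
from h import *
s=arm.state();show(s);print(delta(s,[.4907,-.17,.04],100.5))
m=arm.camera_model('wrist');a=arm.read_camera('wrist')[:,:,::-1];cv2.imwrite('pics/w9.png',a)
u=np.array([np.cos(np.radians(10.5)),np.sin(np.radians(10.5)),0]);v=np.array([-u[1],u[0],0]);c=np.array([.4926,-.1696,.06])
# brass bar columns on several rows, against projected bar centre line
hs=cv2.cvtColor(a,cv2.COLOR_BGR2HSV)
for t in(.0,.015,.03):
    p=proj(m,c+v*t);r=int(round(p[1]));x=np.nonzero((abs(hs[r,:,0].astype(int)-23)<8)&(hs[r,:,1]>150)&(hs[r,:,2]>70))[0]
    x=x[abs(x-p[0])<40];print(p.round(1),x.min() if len(x) else None,x.max() if len(x) else None,len(x))
```

```text
18.65 [ 0.4918 -0.169   0.201 ] [ 1.7998e+02 -3.0000e-02  1.0052e+02] F [0.01 0.17 0.04] op 0.449 ff 0.0
[-8.00e-04 -1.30e-03  1.61e-01  1.00e-04]
[324.5 187.2] 318 327 10
[324.5 169.7] 318 327 10
[324.5 151.6] 317 328 10
```

The bar matches the prediction within about 1.3 mm. Descending over it.

Request:
{"name": "step_arm", "arguments": {
  "series": [
    [[0,-0.002,0.03,0],[0,-0.002,0.07,0],[0,-0.002,0.1,0],[0,-0.002,0.125,0],[0,-0.002,0.145,0],[0,-0.002,0.158,0],[0,-0.002,0.16,0],[0,-0.002,0.16,0]]
  ]
}}

```text
clock: 19.7
eef_pos: [0.4901, -0.1702, 0.0416]
tcp_rot: [180.0, 0.0, 100.5]
wrist_force: [0.0, -0.1, -0.4]
opening: 0.45
finger_force: 0.0
```

Request:
{"name": "step_arm", "arguments": {
  "series": [
    [[0,0,0,0],[0,0,0,0],[0,0,0,0],[0,0,0,0],[0,0,0,0],[0,0,0,0]]
  ],
  "fingers": 1,
  "force": 30
}}

```text
clock: 20.45
eef_pos: [0.4901, -0.1706, 0.0418]
tcp_rot: [179.9, 0.1, 100.5]
wrist_force: [-0.1, 0.5, 5.9]
opening: 0.102
finger_force: 29.6
```

The bar is gripped. Pulling along -tool y.

Request:
{"name": "step_arm", "arguments": {
  "series": [
    [[0,-0.005,0,0],[0,-0.01,0,0],[0,-0.015,0,0],[0,-0.02,0,0],[0,-0.025,0,0],[0,-0.03,0,0],[0,-0.03,0,0],[0,-0.03,0,0]]
  ]
}}

```text
clock: 21.45
eef_pos: [0.4602, -0.1766, 0.0418]
tcp_rot: [180.0, 0.1, 100.5]
wrist_force: [-1.4, -0.5, 6.0]
opening: 0.098
finger_force: 29.7
```

Request:
{"name": "step_arm", "arguments": {
  "series": [
    [[0,-0.001,0,0],[0,-0.002,0,0],[0,-0.003,0,0],[0,-0.003,0,0]]
  ]
}}

```text
clock: 21.95
eef_pos: [0.4582, -0.177, 0.0418]
tcp_rot: [179.8, 0.1, 100.5]
wrist_force: [4.1, -1.1, 3.9]
opening: 0.101
finger_force: 29.6
```

The stop is felt. Letting go with a partial opening, then rising.

Request:
{"name": "step_arm", "arguments": {
  "series": [
    [[0,0.001,0,0],[0,0.001,0,0],[0,0.001,0,0],[0,0.001,0,0],[0,0.001,0,0]]
  ],
  "fingers": 0.55
}}

```text
clock: 22.58
eef_pos: [0.4578, -0.176, 0.0409]
tcp_rot: [-180.0, -0.0, 100.5]
wrist_force: [-0.1, 0.4, 0.3]
opening: 0.45
finger_force: 0.0
```

Request:
{"name": "step_arm", "arguments": {
  "series": [
    [[0,0,-0.02,0],[0,0,-0.06,0],[0,0,-0.11,0],[0,0,-0.16,0],[0,-0.05,-0.19,0],[0,-0.1,-0.19,0],[0,-0.1,-0.19,0],[0,-0.1,-0.19,0]]
  ]
}}

```text
clock: 23.58
eef_pos: [0.3599, -0.1943, 0.2311]
tcp_rot: [180.0, 0.0, 100.5]
wrist_force: [0.2, 0.6, 0.6]
opening: 0.453
finger_force: 0.0
```

Run:
```python
from station import arm
from h import *
s=arm.state();show(s)
m=arm.camera_model('wrist');a=arm.read_camera('wrist')[:,:,::-1]
hs=cv2.cvtColor(a,cv2.COLOR_BGR2HSV)
u=np.array([np.cos(np.radians(10.5)),np.sin(np.radians(10.5)),0]);v=np.array([-u[1],u[0],0]);c=np.array([.4588,-.177,.06])
for t in(.0,.015,.03):
    p=proj(m,c+v*t);r=int(round(p[1]));x=np.nonzero((abs(hs[r,:,0].astype(int)-23)<8)&(hs[r,:,1]>150)&(hs[r,:,2]>70))[0]
    x=x[abs(x-p[0])<60];g=x.mean();q=at_z(m,g,r,.06)
    print(p.round(1),x.min(),x.max(),'opening',((np.array([.5175,-.165,.06])-q)@u).round(4))
# dowel check: red band in the scene camera
M=arm.camera_model('scene');b=arm.read_camera('scene')
a0=cv2.imread('pics/scene0.png')[:,:,::-1]
for im in(a0,b):
    h=cv2.cvtColor(im,cv2.COLOR_RGB2HSV)[200:230,370:390];mk=((h[...,0]<8)|(h[...,0]>172))&(h[...,1]>130);y,x=np.nonzero(mk);print(len(x),x.mean()+370,y.mean()+200)
d=np.abs(a0.astype(int)-b).max(2)[150:330,60:520]>60
for y,x in[(0,0)]:print('changed px',d.sum())
```

```text
23.57 [ 0.3599 -0.1943  0.2311] [1.7996e+02 1.0000e-02 1.0046e+02] F [0.15 0.59 0.63] op 0.453 ff 0.0
[432.5 179. ] 428 436 opening 0.0605
[434.  162.9] 429 437 opening 0.0611
[435.6 146.4] 430 439 opening 0.0611
11 380.90909090909093 215.36363636363637
12 380.8333333333333 215.58333333333334
changed px 2896
```

The drawer is open about 60 mm and the dowel's red band is back where it started. Handing in.

```bash
python3 -c "
from station import arm
print(arm.sign_off())"
```

```text
the job is handed in; nothing more can be done
None
```

I handed the job in at about 24 s: by my measurements the drawer is open about 60 mm and the dowel is back in its stand, let go, but `sign_off()` gave no verdict, and I viewed 12 pictures against the limit of 10.

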